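# Rest the sample tubes in their matching V-saddles

## Task

Lay each of the three capped sample tubes in the tube rest of its own colour, centred and level in both V-notches; the blue tube has been left in the yellow rest by mistake. Set the tubes down rather than dropping them, and leave the glassware and bottles standing where they are.

Things in the scene. Friction and masses are not known exactly. Their poses are not given: they have to be found in the camera images.
- tube_blue: blue sample tube: a straight silver-grey metal-jacketed cylinder 24 mm in diameter and 130 mm long, a blue hexagonal cap on each end (30 mm across flats, 20 mm long, ends alike); 170 mm overall, about 0.14 kg. Origin on its axis at mid-length; x runs along the tube. Lying on the bench its axis is 15 mm up.
- tube_red: red sample tube: a straight silver-grey metal-jacketed cylinder 24 mm in diameter and 130 mm long, a red hexagonal cap on each end (30 mm across flats, 20 mm long, ends alike); 170 mm overall, about 0.14 kg. Origin on its axis at mid-length; x runs along the tube. Lying on the bench its axis is 15 mm up.
- tube_yellow: yellow sample tube: a straight silver-grey metal-jacketed cylinder 24 mm in diameter and 130 mm long, a yellow hexagonal cap on each end (30 mm across flats, 20 mm long, ends alike); 170 mm overall, about 0.14 kg. Origin on its axis at mid-length; x runs along the tube. Lying on the bench its axis is 15 mm up.
- rest_blue: blue tube rest, fixed: base plate 116 x 60 x 8 mm with two 90-degree V-notch saddles, 12 mm thick, centred 45 mm either side of the middle (78 mm free between). Notch bottoms 30 mm, saddle tops 50 mm above the bench, notches 40 mm wide on top; a seated 24 mm tube has its axis 47 mm above the bench. Origin: centre of the underside; x runs from saddle to saddle, z up.
- rest_red: red tube rest, fixed: base plate 116 x 60 x 8 mm with two 90-degree V-notch saddles, 12 mm thick, centred 45 mm either side of the middle (78 mm free between). Notch bottoms 30 mm, saddle tops 50 mm above the bench, notches 40 mm wide on top; a seated 24 mm tube has its axis 47 mm above the bench. Origin: centre of the underside; x runs from saddle to saddle, z up.
- rest_yellow: yellow tube rest, fixed: base plate 116 x 60 x 8 mm with two 90-degree V-notch saddles, 12 mm thick, centred 45 mm either side of the middle (78 mm free between). Notch bottoms 30 mm, saddle tops 50 mm above the bench, notches 40 mm wide on top; a seated 24 mm tube has its axis 47 mm above the bench. Origin: centre of the underside; x runs from saddle to saddle, z up.
- flask_small: bystander: small conical amber flask with cork, base 48 mm across, neck 18 mm, 86 mm tall; loose; origin at the centre of its underside
- flask_large: bystander: wider, squat conical amber flask with cork, base 62 mm across, neck 24 mm, 88 mm tall; loose; origin at the centre of its underside
- burner: bystander: squat green glass spirit burner (unlit), 60 mm across, white wick holder on top, 78 mm tall; loose; origin at the centre of its underside
- lidded_jar: bystander: glass jar with white lid, 52 mm across, 62 mm tall; loose; origin at the centre of its underside
- dropper_bottle: bystander: small white bottle with green cap, 30 mm across, 68 mm tall; loose; origin at the centre of its underside
- petri_dish: bystander: closed petri dish, 90 mm across, 17 mm tall; loose; at the far side of the bench; origin at the centre of its underside
- wash_bottle: bystander: white plastic bottle with red cap, 56 mm across, 130 mm tall; loose; at the far side of the bench; origin at the centre of its underside
- dish_stack: bystander: stack of clear dishes (one piece), 90 mm across, 43 mm tall; loose; at the far side of the bench; origin at the centre of its underside
Mind the look-alikes: they are no part of the job. What is shaped like the tube_yellow but black, green or turquoise is not meant.

How it is judged:
At the end, for the whole second after the job is handed in: Each tube lies released and at rest in the rest of its own colour, carried by its saddles: middle within 13 mm of the rest's along it and 6 mm across, axis 47 mm (within 5) above the bench and within 0.06 rad of the line of the notches, either way round (x of tube_blue in the frame of rest_blue between -0.013 and 0.013 m and y of tube_blue in the frame of rest_blue between -0.006 and 0.006 m and z of tube_blue in the frame of rest_blue between 0.042 and 0.052 m and angle between the x axis of tube_blue and the x axis of rest_blue, either way round below 0.06 rad and contact force between tube_blue and rest_blue above 0.2 N and linear speed of each of tube_blue, tube_red, tube_yellow below 0.03 m/s and x of tube_red in the frame of rest_red between -0.013 and 0.013 m and y of tube_red in the frame of rest_red between -0.006 and 0.006 m and z of tube_red in the frame of rest_red between 0.042 and 0.052 m and angle between the x axis of tube_red and the x axis of rest_red, either way round below 0.06 rad and contact force between tube_red and rest_red above 0.2 N and x of tube_yellow in the frame of rest_yellow between -0.013 and 0.013 m and y of tube_yellow in the frame of rest_yellow between -0.006 and 0.006 m and z of tube_yellow in the frame of rest_yellow between 0.042 and 0.052 m and angle between the x axis of tube_yellow and the x axis of rest_yellow, either way round below 0.06 rad and contact force between tube_yellow and rest_yellow above 0.2 N); the robot touches nothing.
It fails at once if a tube is dropped or flung: out of the fingers and faster than 0.5 m/s (a fall of about 13 mm) ((contact force between the fingers and tube_blue below 0.02 N and linear speed of tube_blue above 0.5 m/s) or (contact force between the fingers and tube_red below 0.02 N and linear speed of tube_red above 0.5 m/s) or (contact force between the fingers and tube_yellow below 0.02 N and linear speed of tube_yellow above 0.5 m/s)).
It fails at once if a flask, the burner, jar, bottle or dish is shifted by more than 25 mm (distance of any of flask_small, flask_large, burner, lidded_jar, dropper_bottle, petri_dish, wash_bottle, dish_stack from where it was at the start of the episode above 0.025 m).
It fails at once if a flask, the burner, jar, bottle or dish is tipped over (angle between any of flask_small, flask_large, burner, lidded_jar, dropper_bottle, petri_dish, wash_bottle, dish_stack's own z axis and vertical above 0.35 rad).
It also fails if it takes over 72 s, if anything falls off the work surface, if the arm or the gripper's body presses on something with over 40 N, if the wrist force passes 120 N, or if a joint passes its speed limit or range.

## Robot

A 6-joint arm with a two-finger parallel gripper is mounted at the origin on the work surface. World frame = base frame: x ahead of the robot, y to its left, z up, the work surface at z = 0. Lengths are in m, angles in rad, forces in N, time in s.
With the tool pointing down it reaches from about 0.375 to 0.975 m from the base axis. Payload 3.8 kg.
Tool frame: the origin (TCP) lies on the centre line of the jaws, within the pads' length; the fingertips stand 17 mm ahead of it and the grasp point (between the pads) lies 2 mm behind it; z points along the fingers, y is the line along which they close (so a half turn about z gives the same grasp; the last joint's range is limited). The gripper opens to 85 mm and grips with 20 to 120 N. Pads are 22 mm wide; open, the fingers measure 114 mm over their backs; the gripper's body (76 mm by 85 mm) begins 54 mm behind the grasp point. The pads swing forward as they close: fully open they stand 13 mm farther back than shut.
Start: joints at [1.279, 0.264, 1.604, -0, 1.274, -0.037], TCP at [0.17, 0.653, 0.248] pointing down, gripper open.
Joint ranges: [-2.63, 2.63], [-0.94, 2.18], [0.31, 2.57], [-1.31, 4.45], [0, 2.66], [-2.55, 2.55]. Speed limits (rad/s): [2.57, 2.57, 3.14, 3.14, 3.14, 3.14].

## Interface

Orientations are given as a unit quaternion [w, x, y, z].
In Python, from cell import read_state, read_camera, calibration, sign_off, spot_in, silhouettes, tip_of gives the robot as it stands.
- The arm moves only by the tool send_rows, never from a script. Its argument "plan" is one flat list of numbers, 7 for each row, row after row: the finger opening in mm, from 0 to 85.4, then the shift along the tool's x, y, z in mm, then the turn, a rotation vector about the tool's x, y, z in degrees. A call has 1 to 5 rows; each row is the pose to reach, as a shift and turn from the pose commanded when the call began, along the tool's axes at that moment; what a row does not reach only later rows make up. A row lasts 1/10 s, in which the tool goes at most 50 mm and 8.59 degrees, less where a joint would pass 70% of its speed; a pose out of reach is approached as far as the arm can. A call with a gripper value outside its range is refused whole. The fingers move at their own pace and stop on an object; "force" is the grip in N (left out, the last holds). Time passes only in rows, so rows that repeat a pose let the fingers close. It gives the time, the measured TCP pose, the force, the opening and the grip force at its end, in the units of the state.
- read_state(): the state, without advancing time (a new reading comes with each control period).
- read_camera(name): name is "side" or "top" or "wrist"; returns the picture (480x640x3 uint8, red, green, blue); there is no depth.
- calibration(name): a dict with "fx", "fy", "cx", "cy" (pixels), "view" (4x4, takes a point from world to camera coordinates); the wrist camera has in their place "T_tool_cam" (4x4, takes a point from camera to tool coordinates, whose origin is the TCP and whose axes are the flange's). Camera axes: x right, y down, z forward; pixel columns grow to the right and rows downward; lengths in m; the calibration is good to about 2 mm. The wrist camera is an equidistant fisheye: a pixel r from the principal point sees the ray r / f radians off the axis. A picture is of the moment at which its call begins: read the wrist's pose just before it. calibration takes no time and is no camera call.
- sign_off(): hands the job in; it is judged then, once.
Trained networks look in the newest picture that a camera, given by its name, has taken for a name from the list of things; names that differ only in an ending like _2 or _b are one class to them, and where a whole thing is asked for, a point or a joint stands for the part that bears it (a point fixed in the world has none). Each returns a list of dicts, best first, with "conf" (0 to 1); they miss things now and then, are a little off and sometimes report something else, mostly with a low value. They report only what shows in the picture. A call takes as long as a camera call. They do not tell look-alikes from the thing itself.
- spot_in(query, camera): "position" ([x, y, z] in m, in world coordinates, good to about 4 mm: the middle of the surface that is visible of it).
- silhouettes(query, camera): "region" (480x640 bool, what is visible of it).
- tip_of(query, camera): "position" ([x, y, z] in m, in world coordinates, good to about 4 mm: a listed point, or the origin of a listed thing).
The state is a dict: "clock": time; "joint_positions": joint angles; "qd": joint speeds; "joint_torque": joint torques, N m; "tool_pos": TCP position; "eef_rot": TCP orientation; "ft_force": force on the tool from outside, world axes, zero at the start; "ft_torque": the same for the moment, N m; "gripper_width": opening from 0.0 (shut) to 1.0 (fully open); "grasp_force": force on a finger pad.
Only numpy, scipy, OpenCV 4.12 (cv2) and the standard library are available. Lean on these libraries where they do the work, as an engineer would, in place of code of your own. Each camera call takes 0.05 s, during which the arm holds its last target. There are 200 camera calls.

## Working session

There is one attempt and no reset: what is moved stays moved. The work goes in short steps, Python scripts to look and compute and a tool call to move; the robot and the scene stay as the last step left them, time stands still between calls to the robot, and variables do not carry over. Pictures are saved under pics/ and viewed, at most 11 in all, crops included, and the job is handed in when it is done.

Besides the shell and the picture viewer there is one more tool, called after "Call:" as a command line: name --argument value ..., lists and objects as JSON in quotes. send_rows: Moves the arm, as the interface text tells. Its arguments: {"type":"object","properties":{"plan":{"type":"array","items":{"type":"number"}},"force":{"type":"number"}},"required":["plan"]}

```bash
mkdir -p pics; python3 - <<'E'
from cell import *
import cv2,numpy as np
for c in ["top","side"]:
    im=read_camera(c); cv2.imwrite(f"pics/{c}0.png",im[:,:,::-1])
    k=calibration(c); print(c,k["fx"],k["cx"],k["cy"],np.round(k["view"],3).tolist())
    for n in ["tube_blue","tube_red","tube_yellow","rest_blue","rest_red","rest_yellow"]+(["flask_small","flask_large","burner","lidded_jar","dropper_bottle","wash_bottle"] if c=="top" else []):
        print(n,[(np.round(d["position"],3).tolist(),round(d["conf"],2)) for d in tip_of(n,c)][:4])
print(read_state()["clock"])
E
```

```text
top 461.70403134054175 323.5996712534729 240.45217522194073 [[-0.009, -1.0, -0.005, -0.057], [-0.998, 0.009, -0.061, 0.572], [0.061, 0.004, -0.998, 1.396], [0.0, 0.0, 0.0, 1.0]]
tube_blue [([0.517, 0.201, 0.044], 0.63)]
tube_red [([0.572, -0.003, 0.012], 0.63)]
tube_yellow [([0.343, -0.018, 0.016], 0.95), ([0.506, -0.209, 0.015], 0.77), ([0.702, -0.447, 0.013], 0.76), ([0.324, -0.613, 0.018], 0.6)]
rest_blue [([0.52, 0.392, 0.003], 0.67)]
rest_red [([0.495, -0.403, -0.001], 0.71)]
rest_yellow [([0.523, 0.196, 0.001], 0.89)]
flask_small [([0.454, -0.14, 0.0], 0.59), ([0.576, -0.004, 0.016], 0.25)]
flask_large [([0.482, -0.326, -0.003], 0.65), ([0.494, -0.402, -0.001], 0.36)]
burner [([0.53, 0.282, 0.002], 0.7)]
lidded_jar [([0.513, 0.464, 0.001], 0.59), ([0.777, 0.179, 0.002], 0.28), ([0.517, 0.201, 0.042], 0.23)]
dropper_bottle [([0.762, -0.187, 0.0], 0.2)]
wash_bottle [([0.757, -0.192, 0.001], 0.81)]
side 456.78598869425383 312.07841555903656 242.91340139972277 [[0.905, -0.425, 0.001, -0.547], [-0.322, -0.687, -0.651, 0.189], [0.278, 0.589, -0.759, 1.116], [0.0, 0.0, 0.0, 1.0]]
tube_blue [([0.517, 0.198, 0.045], 0.62), ([0.79, -0.0, -0.001], 0.31), ([0.511, 0.473, -0.0], 0.25), ([0.642, 0.037, -0.0], 0.2)]
tube_red [([0.572, 0.001, 0.013], 0.84)]
tube_yellow [([0.703, -0.441, 0.015], 0.95), ([0.344, -0.014, 0.016], 0.91), ([0.504, -0.21, 0.016], 0.8)]
rest_blue [([0.524, 0.396, -0.001], 0.91)]
rest_red [([0.496, -0.411, 0.001], 0.98), ([0.515, 0.47, -0.001], 0.18)]
rest_yellow [([0.528, 0.202, 0.002], 0.56), ([0.516, 0.197, 0.044], 0.37)]
1.0
```

View pics/top0.png

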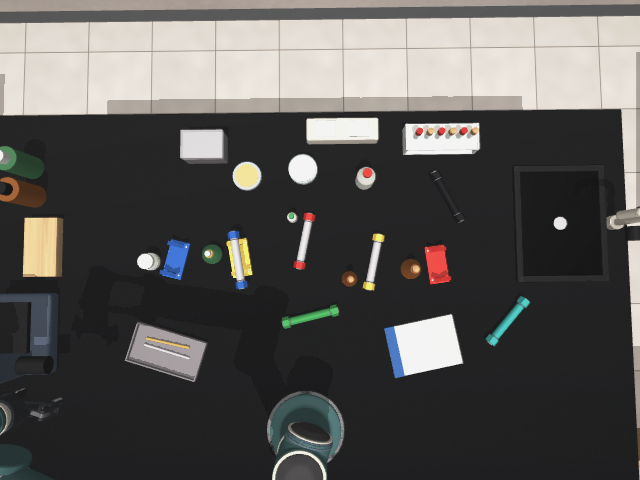

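View pics/side0.png

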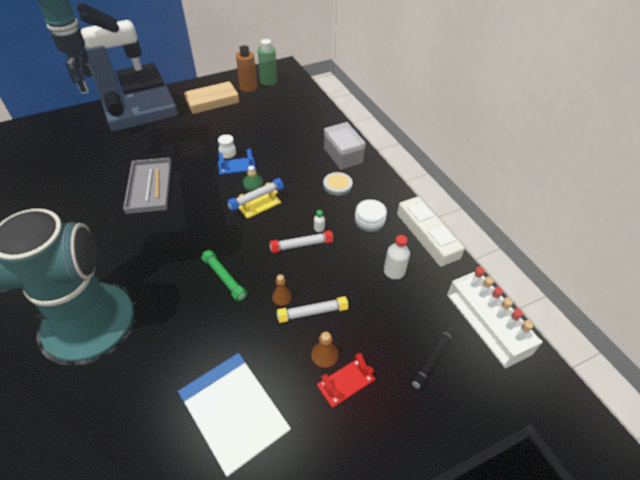

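The top view shows the blue tube lying in the yellow rest (~240,259), the red tube at (304,240) and the yellow tube at (374,262). The rests are blue (176,260), yellow (240,258) and red (437,264). The green, turquoise and black tubes are look-alikes. Next I'll refine the axes from the caps and the rest outlines.

```bash
cat > h.py <<'E'
import numpy as np,cv2
from cell import *
from scipy.optimize import minimize
from scipy.spatial.transform import Rotation as R
HUE={"blue":[(105,125)],"red":[(0,6),(174,180)],"yellow":[(22,34)]}
def mask(im,c):
    h=cv2.cvtColor(im,cv2.COLOR_RGB2HSV)
    m=sum(((h[...,0]>=a)&(h[...,0]<=b)) for a,b in HUE[c])>0
    return (m&(h[...,1]>110)&(h[...,2]>60)).astype(np.uint8)
def proj(k,P):
    q=np.c_[P,np.ones(len(P))]@np.array(k["view"]).T
    return np.c_[k["fx"]*q[:,0]/q[:,2]+k["cx"],k["fy"]*q[:,1]/q[:,2]+k["cy"]]
def near(m,k,p,r):
    u=proj(k,np.array([p]))[0]; v=proj(k,np.array([p])+[0,r,0])[0]
    z=np.zeros_like(m); cv2.circle(z,tuple(int(x) for x in u),int(np.hypot(*(u-v))),1,-1); return m*z
def comps(m,n=2):
    _,_,s,c=cv2.connectedComponentsWithStats(m)
    o=np.argsort(-s[1:,4])[:n]+1; return c[o],s[o,4]
def ray(k,uv):
    V=np.array(k["view"]);d=V[:3,:3].T@[(uv[0]-k["cx"])/k["fx"],(uv[1]-k["cy"])/k["fy"],1]; return -V[:3,:3].T@V[:3,3],d
def plane(k,uv,z): o,d=ray(k,uv); return o+d*(z-o[2])/d[2]
def tri(rs):
    A=sum(np.eye(3)-np.outer(d,d)/(d@d) for o,d in rs);b=sum((np.eye(3)-np.outer(d,d)/(d@d))@o for o,d in rs);return np.linalg.solve(A,b)
def go(x,y,z,yaw):
    """shift (mm, tool axes) and turn (deg) to TCP x,y,z pointing down, tool x along yaw (mod pi)"""
    s=read_state();q=s["eef_rot"];A=R.from_quat([q[1],q[2],q[3],q[0]])
    best=None
    for f in (0,np.pi):
        B=R.from_euler("z",yaw+f)*R.from_euler("x",np.pi);t=(A.inv()*B).as_rotvec(degrees=True)
        print("  opt turn",np.round(t,1),"j6",round(s["joint_positions"][5],2))
    print("  shift",np.round(A.inv().apply(np.array([x,y,z])-s["tool_pos"])*1000,1),"tool",np.round(s["tool_pos"],4),"x-axis yaw",np.round(np.degrees(np.arctan2(*A.apply([1,0,0])[[1,0]])),1))
E
python3 - <<'E'
from h import *
K={c:calibration(c) for c in("top","side")};I={c:read_camera(c) for c in K}
for n,p in dict(blue=(.517,.2,.047),red=(.572,0,.015),yellow=(.505,-.21,.015)).items():
    C={}
    for c in K:
        cc,a=comps(near(mask(I[c],n),K[c],p,.10)); C[c]=cc[np.argsort([plane(K[c],u,p[2])[0] for u in cc])]; print(n,c,a,np.round([plane(K[c],u,p[2]+.004) for u in C[c]],4).tolist())
    T=[tri([ray(K[c],C[c][i]) for c in K]) for i in(0,1)];d=T[1]-T[0]
    print("  tri",np.round(T,4).tolist(),"mid",np.round((T[0]+T[1])/2,4),"yaw",np.degrees(np.arctan2(d[1],d[0])).round(1),"len",np.linalg.norm(d).round(3))
box=lambda a,b,z0,z1,x=0:np.array([[x+i*a,j*b,z] for i in(-1,1) for j in(-1,1) for z in(z0,z1)])
for n,p in dict(blue=(.522,.394),red=(.496,-.407),yellow=(.525,.199)).items():
    M=np.r_[box(.058,.03,0,.008),box(.006,.026,.03,.05,.045),box(.006,.026,.03,.05,-.045)]
    H={}
    for c in K:
        m=near(mask(I[c],n),K[c],(*p,.02),.075)
        if n!="yellow":m=cv2.morphologyEx(m,cv2.MORPH_OPEN,np.ones((2,2)))
        pts=cv2.findNonZero(m);H[c]=cv2.convexHull(pts)
    def cost(v,S=8):
        P=M.copy();r=R.from_euler("z",v[2]).as_matrix();P=P@r.T+[v[0],v[1],0];e=0
        for c in K:
            a=np.zeros((480*4,640*4),np.uint8);b=a.copy()
            h=cv2.convexHull((proj(K[c],P)*4+2).astype(np.int32));cv2.fillConvexPoly(a,h,1);cv2.fillConvexPoly(b,(H[c]*4+2),1)
            e+=(a^b).sum()/b.sum()
        return e
    r=min((minimize(cost,[*p,y],method="Nelder-Mead",options=dict(initial_simplex=np.array([[*p,y],[p[0]+.01,p[1],y],[p[0],p[1]+.01,y],[*p,y+.15]]),maxfev=120)) for y in(-.25,0.,.25)),key=lambda r:r.fun)
    print("rest",n,np.round(r.x[:2],4),"yaw",np.degrees(r.x[2]).round(1),"err",round(r.fun,3))
s=read_state();print(s["clock"])
go(.517,.2,.15,0)
E
```

```text
blue top [85 85] [[0.4404, 0.1837, 0.051], [0.5895, 0.2082, 0.051]]
blue side [22 15] [[0.4506, 0.1895, 0.051], [0.583, 0.2114, 0.051]]
  tri [[0.4446, 0.1806, 0.0611], [0.586, 0.2091, 0.0521]] mid [0.5153 0.1948 0.0566] yaw 11.4 len 0.145
red top [83 82] [[0.4973, 0.013, 0.019], [0.6447, -0.0178, 0.019]]
red side [49 39] [[0.5027, 0.0119, 0.019], [0.6391, -0.0156, 0.019]]
  tri [[0.4999, 0.012, 0.0199], [0.6419, -0.0167, 0.0193]] mid [ 0.5709 -0.0023  0.0196] yaw -11.5 len 0.145
yellow top [84 83] [[0.4319, -0.1964, 0.019], [0.5797, -0.2288, 0.019]]
yellow side [124  89] [[0.4326, -0.1969, 0.019], [0.5768, -0.2278, 0.019]]
  tri [[0.4323, -0.1966, 0.0186], [0.5783, -0.2282, 0.0189]] mid [ 0.5053 -0.2124  0.0188] yaw -12.2 len 0.149
rest blue [0.5152 0.3892] yaw -13.6 err 0.765
rest red [ 0.4948 -0.4114] yaw 7.9 err 0.091
rest yellow [0.5228 0.1963] yaw 8.9 err 0.734
1.1
  opt turn [  0.    0.  165.4] j6 -0.04
  opt turn [ -0.    0.  -14.6] j6 -0.04
  shift [-449.9 -351.1   98.3] tool [0.1701 0.6532 0.2483] x-axis yaw 165.4
```

Call:
send_rows --plan '[50, -38, -30, 0, 0, 0, -5, 50, -76, -60, 0, 0, 0, -10, 50, -114, -90, 0, 0, 0, -15, 50, -152, -120, 0, 0, 0, -20, 50, -190, -150, 0, 0, 0, -24]'

```text
clock: 1.6
tool_pos: [0.317, 0.4586, 0.2485]
eef_rot: [0.0, -0.084, 0.996, 0.0]
ft_force: [0.5, 0.7, -0.1]
gripper_width: 0.583
grasp_force: 0.0
```

```bash
python3 - <<'E'
from h import *
k=calibration("top");im=read_camera("top");cs=read_camera("side")
for n,u in dict(blue=(176,260),yellow=(238,260)).items():
    h=cv2.cvtColor(im,cv2.COLOR_RGB2HSV)
    print(n,h[u[1],u[0]],h[u[1]-10,u[0]+6])
print(np.round(read_state()["tool_pos"],3))
a=cv2.resize(im[215:305,140:280],(784,504),interpolation=cv2.INTER_CUBIC);cv2.imwrite("pics/crop1.png",a[:,:,::-1])
go(.516,.197,.16,np.radians(9.3))
E
```

```text
blue [110 177 218] [110 175 218]
yellow [ 10   3 231] [ 29 134 244]
[0.319 0.456 0.248]
  opt turn [1.000e-01 2.000e-01 1.799e+02] j6 -0.81
  opt turn [-0.1  0.1 -0.1] j6 -0.81
  shift [-153.  -286.9   89.2] tool [0.3192 0.456  0.2484] x-axis yaw -170.8
```

View pics/crop1.png

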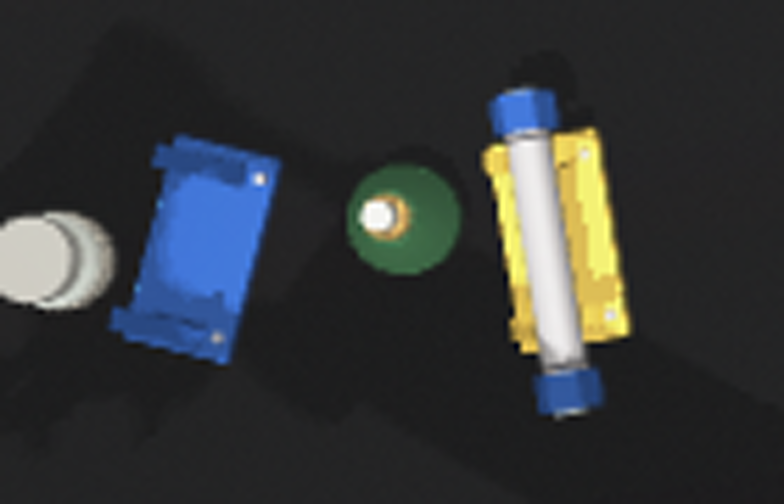

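The crop shows the blue rest at image yaw ~-14° and the blue tube seated in the yellow rest at ~9°, with the burner between them.

Call:
send_rows --plan '[50, -22, -42, 0, 0, 0, 0, 50, -44, -84, 0, 0, 0, 0, 50, -66, -126, 0, 0, 0, 0, 50, -88, -168, 0, 0, 0, 0, 50, -110, -210, 0, 0, 0, 0]'

```text
clock: 2.2
tool_pos: [0.4598, 0.2702, 0.2487]
eef_rot: [0.0, -0.082, 0.997, 0.0]
ft_force: [1.2, 0.7, -0.2]
gripper_width: 0.586
grasp_force: 0.0
```

```bash
cat > fit.py <<'E'
from h import *
k=calibration("top")
box=lambda a,b,z0,z1,x=0:np.array([[x+i*a,j*b,z] for i in(-1,1) for j in(-1,1) for z in(z0,z1)])
M=np.r_[box(.058,.03,0,.008),box(.006,.03,.03,.05,.045),box(.006,.03,.03,.05,-.045)]
def fit(n,p,S=6):
    im=cv2.imread("pics/top0.png")[:,:,::-1].copy()
    m=near(mask(im,n),k,(*p,.02),.085);m=cv2.morphologyEx(m,cv2.MORPH_OPEN,np.ones((2,2)))
    H=cv2.convexHull(cv2.findNonZero(m)).reshape(-1,2)
    b=np.zeros((480,640),np.uint8);cv2.fillConvexPoly(b,H,1);b=cv2.resize(b,None,fx=S,fy=S,interpolation=cv2.INTER_NEAREST)
    def cost(v):
        P=M@R.from_euler("z",v[2]).as_matrix().T+[v[0],v[1],0];a=np.zeros_like(b)
        cv2.fillConvexPoly(a,cv2.convexHull(((proj(k,P)+.5)*S).astype(np.int32)),1);return (a^b).sum()/b.sum()
    r=min((minimize(cost,[*p,y],method="Nelder-Mead",options=dict(initial_simplex=np.array([[*p,y],[p[0]+.01,p[1],y],[p[0],p[1]+.01,y],[*p,y+.15]]))) for y in(-.25,0.,.15)),key=lambda r:r.fun)
    print("rest",n,np.round(r.x[:2],4),"yaw",np.degrees(r.x[2]).round(1),"err",round(r.fun,3))
fit("blue",(.522,.394));fit("red",(.496,-.407));fit("yellow",(.525,.199))
E
python3 fit.py; python3 - <<'E'
from h import *
im=read_camera("wrist");cv2.imwrite("pics/w1.png",im[:,:,::-1]);c=calibration("wrist");print(c)
go(.516,.197,.16,np.radians(9.3))
E
```

```text
rest blue [0.5153 0.3887] yaw -14.8 err 0.056
rest red [ 0.4931 -0.4098] yaw 8.4 err 0.052
rest yellow [0.519 0.192] yaw 8.8 err 0.046
{'fx': 371.64829954431775, 'fy': 371.64829954431775, 'cx': 316.6266234378611, 'cy': 244.2449910527274, 'T_tool_cam': array([[-4.99851226e-04, -9.49829046e-01, -3.12769139e-01,
         8.08871078e-02],
       [ 9.99999850e-01, -4.04640737e-04, -3.69319130e-04,
        -3.06161067e-05],
       [ 2.24230902e-04, -3.12769276e-01,  9.49829105e-01,
        -1.25930846e-01],
       [ 0.00000000e+00,  0.00000000e+00,  0.00000000e+00,
         1.00000000e+00]])}
  opt turn [  0.3   0.4 179.9] j6 -1.25
  opt turn [-0.3  0.2 -0.1] j6 -1.25
  shift [-40.3 -74.7  89.2] tool [0.4639 0.2647 0.2487] x-axis yaw -170.8
```

View pics/w1.png

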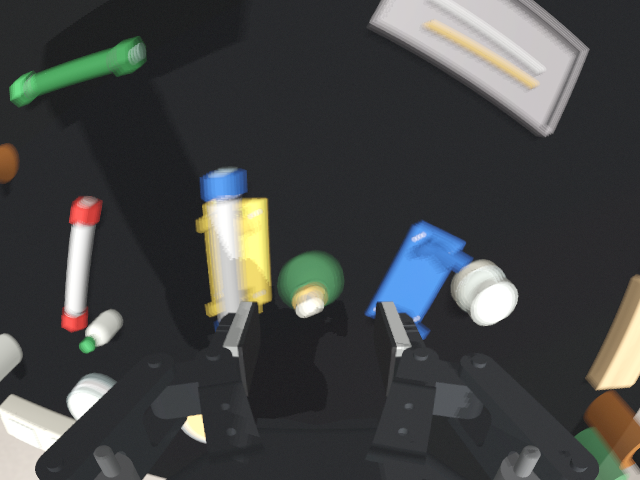

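The wrist view shows the blue tube in the yellow rest (~228,245), with the burner beside it at (310,285) and the blue rest at (415,275). The saddles are narrower than the plate, so I'll refit with that.

```bash
sed -i 's/box(.006,.03,/box(.006,.0255,/g' fit.py; python3 fit.py; python3 - <<'E'
from h import *
for n in ["tube_blue","rest_blue","rest_yellow"]:
    read_camera("wrist") if n=="tube_blue" else 0
    print(n,[(np.round(d["position"],3).tolist(),round(d["conf"],2)) for d in tip_of(n,"wrist")][:3])
go(.516,.198,.12,np.radians(9.3))
E
```

```text
rest blue [0.5156 0.3912] yaw -14.2 err 0.046
rest red [ 0.4933 -0.4117] yaw 8.8 err 0.056
rest yellow [0.519  0.1943] yaw 9.2 err 0.058
tube_blue [([0.516, 0.192, 0.046], 0.9)]
rest_blue [([0.519, 0.397, 0.006], 0.74), ([0.52, 0.203, 0.002], 0.5)]
rest_yellow [([0.517, 0.199, 0.001], 0.64), ([0.758, -0.192, -0.003], 0.41)]
  opt turn [ 0.0e+00  1.0e-01 -1.8e+02] j6 -1.25
  opt turn [ 0. -0.  0.] j6 -1.25
  shift [-44.5 -81.9 128.2] tool [0.4588 0.2715 0.2483] x-axis yaw -170.7
```

Call:
send_rows --plan '[50, -22, -42, 0, 0, 0, 0, 50, -44, -83, 0, 0, 0, 0, 50, -44, -83, 50, 0, 0, 0, 50, -44, -83, 100, 0, 0, 0, 50, -44, -83, 128, 0, 0, 0]'

```text
clock: 2.95
tool_pos: [0.513, 0.1971, 0.1163]
eef_rot: [-0.003, -0.083, 0.997, -0.0]
ft_force: [-1.0, 0.2, -0.2]
gripper_width: 0.589
grasp_force: 0.0
```

```bash
python3 - <<'E'
from h import *
s=read_state()
p,q=s["tool_pos"],s["eef_rot"]
im=read_camera("wrist");cv2.imwrite("pics/w2.png",im[:,:,::-1])
go(.516,.1965,.051,np.radians(9.3))
E
```

```text
opt turn [ 1.100e+00 -1.000e-01 -1.798e+02] j6 -1.42
  opt turn [-0.1 -0.7  0.2] j6 -1.42
  shift [-6.5 -0.7 61.1] tool [0.5102 0.1964 0.1122] x-axis yaw -170.5
```

View pics/w2.png

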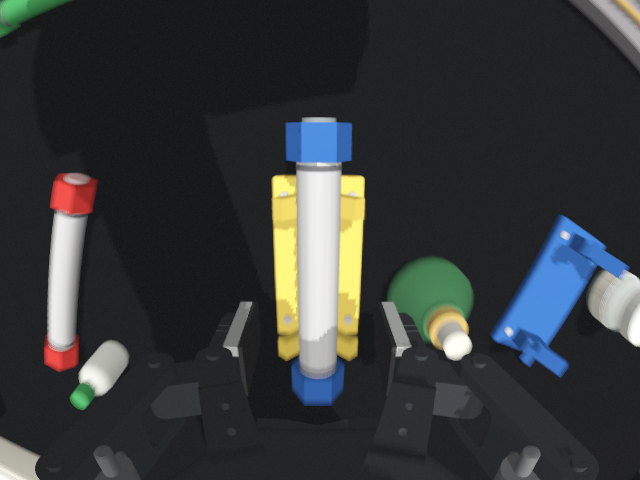

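The wrist view shows the tube centred between the fingers (column ~318), with the burner clear to the right. Now I'll descend and grip.

Call:
send_rows --plan '[50, 0, 0, 35, 0, 0, 0, 50, 0, 0, 60, 0, 0, 0, 50, 0, 0, 74, 0, 0, 0, 50, 0, 0, 74, 0, 0, 0, 20, 0, 0, 74, 0, 0, 0]' --force 50

```text
clock: 3.5
tool_pos: [0.5166, 0.1973, 0.0474]
eef_rot: [0.001, -0.082, 0.997, 0.0]
ft_force: [0.3, 0.7, 0.6]
gripper_width: 0.428
grasp_force: 0.0
```

Call:
send_rows --plan '[15, 0, 0, 0, 0, 0, 0, 15, 0, 0, 0, 0, 0, 0, 15, 0, 0, 0, 0, 0, 0, 15, 0, 0, 0, 0, 0, 0, 15, 0, 0, 0, 0, 0, 0]'

```text
clock: 4.0
tool_pos: [0.5175, 0.1983, 0.0487]
eef_rot: [0.002, -0.081, 0.997, 0.002]
ft_force: [-1.3, 6.5, 0.6]
gripper_width: 0.263
grasp_force: 48.9
```

Call:
send_rows --plan '[15, 0, 0, -25, 0, 0, 0, 15, 0, 0, -65, 0, 0, 0, 15, 0, 0, -105, 0, 0, 0, 15, 0, 0, -110, 0, 0, 0, 15, 0, 0, -110, 0, 0, 0]'

```text
clock: 4.5
tool_pos: [0.518, 0.1969, 0.1597]
eef_rot: [0.003, -0.082, 0.997, 0.001]
ft_force: [0.8, 0.0, -2.5]
gripper_width: 0.266
grasp_force: 49.3
```

```bash
python3 - <<'E'
from h import *
go(.518,.392,.157,np.radians(-14))
E
```

```text
opt turn [  -0.5    0.2 -156.6] j6 -1.42
  opt turn [ 0.1  0.4 23.4] j6 -1.42
  shift [-31.8 192.5   3.2] tool [0.518  0.1969 0.1597] x-axis yaw -170.6
```

Call:
send_rows --plan '[15, -7, 40, 0, 0, 0, 5, 15, -14, 82, 0, 0, 0, 11, 15, -21, 124, 0, 0, 0, 17, 15, -28, 168, 0, 0, 0, 22, 15, -32, 192, 0, 0, 0, 23.4]'

```text
clock: 5.0
tool_pos: [0.5147, 0.3934, 0.1541]
eef_rot: [-0.001, 0.122, 0.992, -0.0]
ft_force: [-0.2, -0.0, -1.0]
gripper_width: 0.262
grasp_force: 49.5
```

Call:
send_rows --plan '[15, 0, 0, 30, 0, 0, 0, 15, 0, 0, 55, 0, 0, 0, 15, 0, 0, 60, 0, 0, 0, 15, 0, 0, 60, 0, 0, 0, 15, 0, 0, 60, 0, 0, 0]'

```text
clock: 5.5
tool_pos: [0.5165, 0.3908, 0.0967]
eef_rot: [0.0, 0.122, 0.993, 0.0]
ft_force: [-0.3, 0.2, -0.7]
gripper_width: 0.264
grasp_force: 49.5
```

```bash
python3 - <<'E'
from h import *
read_camera("wrist")
for n in ["rest_blue","tube_blue"]:
    print(n,[(np.round(d["position"],3).tolist(),round(d["conf"],2)) for d in tip_of(n,"wrist")][:3])
im=read_camera("wrist");cv2.imwrite("pics/w3.png",im[:,:,::-1])
go(.518,.392,.0495,np.radians(-14))
E
```

```text
rest_blue []
tube_blue [([0.517, 0.391, 0.097], 0.97)]
  opt turn [  0.2  -0.2 180. ] j6 -0.72
  opt turn [ 0.1  0.1 -0. ] j6 -0.72
  shift [-0.5  0.8 48.5] tool [0.5172 0.3913 0.098 ] x-axis yaw 166.0
```

View pics/w3.png

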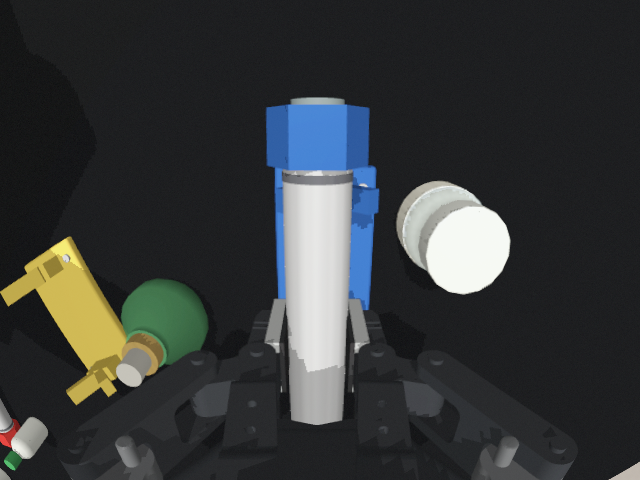

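The blue tube is held straight. The blue rest's plate runs from ~278 to 373 at row 170, so its centre is ~8 px right of the tube. I'll work out the offset.

```bash
cat >> h.py <<'E'
def wpix(pts,z):
    """wrist pixels -> tool-frame x,y (mm, relative to TCP) on world plane z"""
    c=calibration("wrist");T=np.array(c["T_tool_cam"]);s=read_state();q=s["eef_rot"];A=R.from_quat([q[1],q[2],q[3],q[0]]);p=np.array(s["tool_pos"])
    for u,v in pts:
        dx,dy=u-c["cx"],v-c["cy"];r=np.hypot(dx,dy)+1e-9;t=r/c["fx"];d=np.array([np.sin(t)*dx/r,np.sin(t)*dy/r,np.cos(t)])
        d=A.apply(T[:3,:3]@d);o=p+A.apply(T[:3,3]);w=o+d*(z-o[2])/d[2]
        print((u,v),"tool mm",np.round(A.inv().apply(w-p)*1000,1)[:2],"world",np.round(w,4)[:2])
E
python3 - <<'E'
from h import *
wpix([(277,168),(375,168),(279,300),(371,300)],.008)
wpix([(275,188),(379,188)],.05)
E
```

```text
(277, 168) tool mm [ 56.5 -23.4] world [0.4569 0.3825]
(375, 168) tool mm [56.7 33.9] world [0.4706 0.438 ]
(279, 300) tool mm [-28.5 -24.8] world [0.5391 0.3605]
(371, 300) tool mm [-28.7  35.2] world [0.5538 0.4187]
(275, 188) tool mm [ 51.7 -20. ] world [0.4623 0.3845]
(379, 188) tool mm [51.8 29.5] world [0.4742 0.4325]
```

Call:
send_rows --plan '[15, 0, 5, 15, 0, 0, 0, 15, 0, 5, 30, 0, 0, 0, 15, 0, 5, 40, 0, 0, 0, 15, 0, 5, 45, 0, 0, 0, 15, 0, 5, 48, 0, 0, 0]'

```text
clock: 6.2
tool_pos: [0.5172, 0.3964, 0.0484]
eef_rot: [-0.0, 0.122, 0.993, 0.0]
ft_force: [-4.9, 0.3, 15.9]
gripper_width: 0.261
grasp_force: 51.2
```

Call:
send_rows --plan '[15, 0, 0, 0, 0, 0, 0, 15, 0, 0, 0.5, 0, 0, 0, 15, 0, 0, 1, 0, 0, 0, 15, 0, 0, 1, 0, 0, 0, 15, 0, 0, 1, 0, 0, 0]'

```text
clock: 6.7
tool_pos: [0.5172, 0.3964, 0.0484]
eef_rot: [-0.0, 0.122, 0.993, 0.0]
ft_force: [-6.1, 1.2, 6.6]
gripper_width: 0.263
grasp_force: 50.4
```

Seated with both saddles loaded. Release to 45 mm and back off straight up.

Call:
send_rows --plan '[28, 0, 0, 0, 0, 0, 0, 36, 0, 0, 0, 0, 0, 0, 45, 0, 0, 0, 0, 0, 0, 45, 0, 0, 0, 0, 0, 0, 45, 0, 0, 0, 0, 0, 0]'

```text
clock: 7.2
tool_pos: [0.5174, 0.3956, 0.047]
eef_rot: [-0.0, 0.122, 0.993, -0.0]
ft_force: [-1.0, 0.1, 0.1]
gripper_width: 0.527
grasp_force: 0.0
```

Call:
send_rows --plan '[45, 0, 0, -25, 0, 0, 0, 45, 0, 0, -60, 0, 0, 0, 45, 0, 0, -100, 0, 0, 0, 45, 0, 0, -120, 0, 0, 0, 45, 0, 0, -120, 0, 0, 0]'

```text
clock: 7.7
tool_pos: [0.52, 0.3975, 0.1723]
eef_rot: [0.003, 0.122, 0.993, 0.003]
ft_force: [0.3, 0.5, 0.6]
gripper_width: 0.524
grasp_force: 0.0
```

```bash
python3 - <<'E'
from h import *
go(.505,-.2115,.16,np.radians(-12.2))
im=read_camera("wrist");cv2.imwrite("pics/w4.png",im[:,:,::-1])
print([(np.round(d["position"],3).tolist(),round(d["conf"],2)) for d in tip_of("tube_blue","wrist")][:3])
E
```

```text
opt turn [  0.5  -0.6 178.2] j6 -0.71
  opt turn [ 0.4  0.3 -1.8] j6 -0.71
  shift [-132.7 -594.6    9.2] tool [0.52   0.3975 0.1723] x-axis yaw 166.0
[([0.518, 0.201, 0.001], 0.49)]
```

View pics/w4.png

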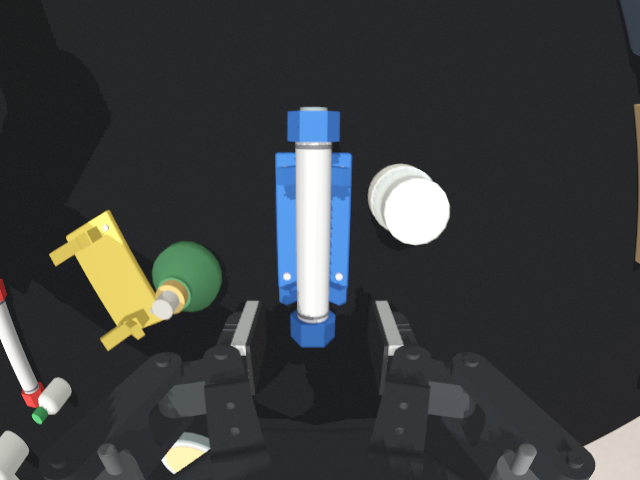

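The blue tube lies centred in the blue rest. I'll check the along-axis offset and read the yellow rest's corners at roughly (67,240), (110,211) and (162,316).

```bash
python3 - <<'E'
from h import *
print("tube jacket ends z.047+12");wpix([(313,146),(313,319)],.055)
print("rest ends");wpix([(313,153),(313,303)],.008)
print("yellow corners");wpix([(67,240),(110,210),(162,316)],.008)
E
```

```text
tube jacket ends z.047+12
(313, 146) tool mm [68.  -2.6] world [0.4509 0.4097]
(313, 319) tool mm [-55.4  -3. ] world [0.5706 0.3794]
rest ends
(313, 153) tool mm [60.1 -3.1] world [0.4585 0.4073]
(313, 303) tool mm [-66.4  -3.5] world [0.5811 0.3763]
yellow corners
(67, 240) tool mm [  -8.8 -238.1] world [0.4685 0.1626]
(110, 210) tool mm [  18.5 -181.4] world [0.4557 0.2242]
(162, 316) tool mm [ -83.7 -144.9] world [0.5637 0.235 ]
```

Call:
send_rows --plan '[50, -11, -48, 0, 0, 0, 0, 50, -22, -96, 0, 0, 0, 0, 50, -33, -144, 0, 0, 0, -1, 50, -44, -192, 0, 0, 0, -1, 50, -55, -240, 0, 0, 0, -1.8]'

```text
clock: 8.3
tool_pos: [0.5107, 0.1474, 0.1646]
eef_rot: [-0.002, 0.106, 0.994, -0.001]
ft_force: [0.8, -0.6, 0.5]
gripper_width: 0.58
grasp_force: 0.0
```

Call:
send_rows --plan '[50, -11, -48, 0, 0, 0, 0, 50, -22, -96, 0, 0, 0, 0, 50, -33, -144, 0, 0, 0, 0, 50, -44, -192, 0, 0, 0, 0, 50, -55, -240, 0, 0, 0, 0]'

```text
clock: 8.8
tool_pos: [0.5138, -0.0982, 0.1648]
eef_rot: [-0.002, 0.106, 0.994, 0.0]
ft_force: [0.0, 0.4, -0.0]
gripper_width: 0.586
grasp_force: 0.0
```

Call:
send_rows --plan '[50, -10, -46, 0, 0, 0, 0, 50, -20, -90, 0, 0, 0, 0, 50, -24, -108, 0, 0, 0, 0, 50, -24, -108, 0, 0, 0, 0, 50, -24, -108, 0, 0, 0, 0]'

```text
clock: 9.3
tool_pos: [0.515, -0.2068, 0.1651]
eef_rot: [-0.002, 0.107, 0.994, 0.001]
ft_force: [0.6, 0.0, 0.8]
gripper_width: 0.582
grasp_force: 0.0
```

```bash
python3 - <<'E'
from h import *
im=read_camera("wrist");m=mask(im,"yellow")
C,a=comps(m,4);print(C,a);wpix(C[:3],.019)
go(.505,-.2115,.16,np.radians(-12.2));cv2.imwrite("pics/w5.png",im[:,:,::-1])
E
```

```text
[[306.94092219 123.49927954]
 [309.01194853 314.41544118]] [1388 1088]
(np.float64(306.9409221902017), np.float64(123.4992795389049)) tool mm [82.7 -7.3] world [ 0.4325 -0.1955]
(np.float64(309.01194852941177), np.float64(314.4154411764706)) tool mm [-70.3  -6.7] world [ 0.5821 -0.2273]
  opt turn [-3.0e-01 -1.0e-01  1.8e+02] j6 -1.78
  opt turn [ 0.1 -0.2 -0. ] j6 -1.78
  shift [ 8.9 -7.4  5.5] tool [ 0.5153 -0.2062  0.1655] x-axis yaw 167.8
```

Call:
send_rows --plan '[50, 8, -7, 35, 0, 0, 0, 50, 8, -7, 70, 0, 0, 0, 50, 8, -7, 100, 0, 0, 0, 50, 8, -7, 120, 0, 0, 0, 50, 8, -7, 120, 0, 0, 0]'

```text
clock: 9.85
tool_pos: [0.5038, -0.2091, 0.0433]
eef_rot: [-0.004, 0.105, 0.994, 0.002]
ft_force: [0.3, 0.2, 1.1]
gripper_width: 0.583
grasp_force: 0.0
```

```bash
python3 - <<'E'
from h import *
go(.506,-.2115,.021,np.radians(-12.2))
im=read_camera("wrist");C,a=comps(mask(im,"yellow"),2);print(a);wpix(C,.019)
t=read_camera("top");cv2.imwrite("pics/top1.png",t[:,:,::-1]);k=calibration("top")
C,a=comps(cv2.morphologyEx(near(mask(t,"blue"),k,(.518,.394,.04),.11),cv2.MORPH_OPEN,np.ones((2,2))),3);print(a,np.round([plane(k,u,.051) for u in C],4))
E
```

```text
opt turn [   0.7    0.2 -179.9] j6 -1.8
  opt turn [ 0.1 -0.5  0.1] j6 -1.8
  shift [-2.8 -1.9 22.3] tool [ 0.5038 -0.2091  0.0433] x-axis yaw 167.9
[4418  148]
(np.float64(311.21910366681755), np.float64(148.39203259393392)) tool mm [71.6 -2.4] world [ 0.4347 -0.1974]
(np.float64(338.1621621621622), np.float64(414.0135135135135)) tool mm [-68.2  11.6] world [ 0.5743 -0.213 ]
[475  83  22] [[0.5235 0.3642 0.051 ]
 [0.4378 0.41   0.051 ]
 [0.5629 0.3973 0.051 ]]
```

Call:
send_rows --plan '[50, 0, -1, 12, 0, 0, 0, 50, 0, -1, 24, 0, 0, 0, 50, 0, -1, 24, 0, 0, 0, 30, 0, -1, 24, 0, 0, 0, 15, 0, -1, 24, 0, 0, 0]'

```text
clock: 10.45
tool_pos: [0.5071, -0.2135, 0.0237]
eef_rot: [0.0, 0.106, 0.994, 0.0]
ft_force: [-4.1, 2.2, 12.4]
gripper_width: 0.263
grasp_force: 49.2
```

Call:
send_rows --plan '[15, 0, 0, 0, 0, 0, 0, 15, 0, 0, 0, 0, 0, 0, 15, 0, 0, 0, 0, 0, 0, 15, 0, 0, 0, 0, 0, 0, 15, 0, 0, 0, 0, 0, 0]'

```text
clock: 10.95
tool_pos: [0.5073, -0.2137, 0.0237]
eef_rot: [0.0, 0.106, 0.994, -0.0]
ft_force: [0.1, 0.4, 2.2]
gripper_width: 0.26
grasp_force: 49.2
```

Call:
send_rows --plan '[15, 0, 0, -20, 0, 0, 0, 15, 0, 0, -60, 0, 0, 0, 15, 0, 0, -100, 0, 0, 0, 15, 0, 0, -135, 0, 0, 0, 15, 0, 0, -135, 0, 0, 0]'

```text
clock: 11.45
tool_pos: [0.5104, -0.2151, 0.1642]
eef_rot: [0.005, 0.106, 0.994, -0.002]
ft_force: [1.4, 0.4, -0.1]
gripper_width: 0.262
grasp_force: 49.3
```

```bash
python3 - <<'E'
from h import *
im=read_camera("wrist");C,a=comps(mask(im,"yellow"),2);print(C,a);wpix(C[:1],.155)
go(.522,.199,.155,np.radians(9))
E
```

```text
[[316.51886314 138.65251227]] [5911]
(np.float64(316.5188631365251), np.float64(138.65251226526814)) tool mm [76.4 -0.3] world [ 0.4341 -0.1984]
  opt turn [  0.5   0.2 158.8] j6 -1.8
  opt turn [ -0.1   0.3 -21.2] j6 -1.8
  shift [ 74.4 406.8   5.2] tool [ 0.5088 -0.2143  0.1613] x-axis yaw 167.8
```

Call:
send_rows --plan '[15, 8, 44, 0, 0, 0, -2.4, 15, 16, 90, 0, 0, 0, -4.8, 15, 24, 136, 0, 0, 0, -7.2, 15, 33, 180, 0, 0, 0, -9.6, 15, 41, 225, 0, 0, 0, -12]'

```text
clock: 12.0
tool_pos: [0.5122, 0.0168, 0.1557]
eef_rot: [-0.002, 0.001, 1.0, 0.0]
ft_force: [-0.1, 0.2, -1.3]
gripper_width: 0.258
grasp_force: 49.4
```

```bash
python3 - <<'E'
from h import *
go(.522,.199,.155,np.radians(9))
E
```

```text
opt turn [ -0.4  -0.  170.9] j6 -1.58
  opt turn [ 0.  -0.2 -9.1] j6 -1.58
  shift [ -9.4 182.2   0.7] tool [0.5122 0.0168 0.1557] x-axis yaw 179.9
```

Call:
send_rows --plan '[15, -2, 45, 0, 0, 0, -2.5, 15, -4, 90, 0, 0, 0, -5, 15, -6, 135, 0, 0, 0, -7.5, 15, -9, 178, 0, 0, 0, -9.1, 15, -9, 182, 20, 0, 0, -9.1]'

```text
clock: 12.5
tool_pos: [0.5251, 0.2021, 0.1388]
eef_rot: [0.002, -0.08, 0.997, 0.001]
ft_force: [0.7, 0.0, -1.4]
gripper_width: 0.259
grasp_force: 49.6
```

Call:
send_rows --plan '[15, 0, 0, 25, 0, 0, 0, 15, 0, 0, 32, 0, 0, 0, 15, 0, 0, 32, 0, 0, 0, 15, 0, 0, 32, 0, 0, 0, 15, 0, 0, 32, 0, 0, 0]'

```text
clock: 13.0
tool_pos: [0.5248, 0.197, 0.1073]
eef_rot: [0.001, -0.077, 0.997, 0.0]
ft_force: [-0.5, -0.3, 0.2]
gripper_width: 0.257
grasp_force: 49.6
```

```bash
python3 - <<'E'
from h import *
im=read_camera("wrist");cv2.imwrite("pics/w6.png",im[:,:,::-1])
go(.522,.199,.0557,np.radians(9))
E
```

```text
opt turn [  0.2  -0.  179.9] j6 -1.41
  opt turn [ 0.   0.1 -0.1] j6 -1.41
  shift [ 2.8  2.4 51.8] tool [0.525  0.1971 0.1075] x-axis yaw -171.1
```

View pics/w6.png

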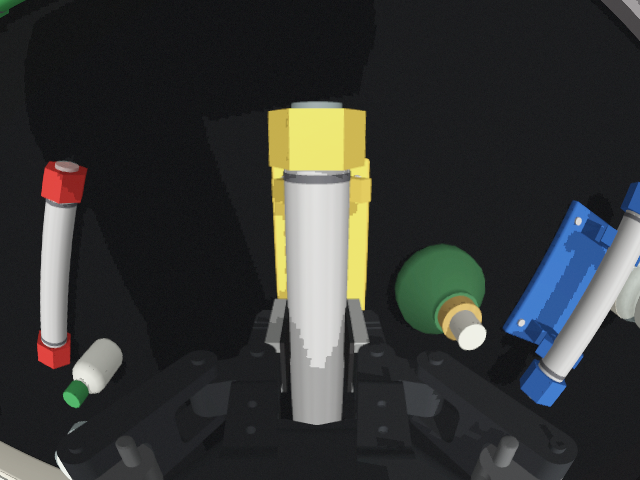

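The yellow tube is over its rest. The plate edges are at columns ~273 and 369, the far end is at row ~159, and the saddle's outer top edge is at row ~178.

```bash
python3 - <<'E'
from h import *
wpix([(273,175),(369,159),(277,300),(366,300)],.008)
wpix([(272,178),(371,178)],.05)
E
```

```text
(273, 175) tool mm [ 51.2 -26.7] world [0.4787 0.1628]
(369, 159) tool mm [61.2 31.7] world [0.4599 0.219 ]
(277, 300) tool mm [-33.3 -27.1] world [0.5623 0.1755]
(366, 300) tool mm [-33.4  33.5] world [0.5531 0.2354]
(272, 178) tool mm [ 55.2 -22.3] world [0.474  0.1666]
(371, 178) tool mm [55.3 27. ] world [0.4663 0.2153]
```

Call:
send_rows --plan '[15, 3, 3, 15, 0, 0, 0, 15, 3, 3, 32, 0, 0, 0, 15, 3, 3, 43, 0, 0, 0, 15, 3, 3, 48, 0, 0, 0, 15, 3, 3, 51, 0, 0, 0]'

```text
clock: 13.55
tool_pos: [0.5196, 0.1991, 0.0556]
eef_rot: [-0.002, -0.078, 0.997, -0.001]
ft_force: [-9.8, -4.0, 21.0]
gripper_width: 0.26
grasp_force: 51.9
```

Call:
send_rows --plan '[15, 0, 0, 1, 0, 0, 0, 15, 0, 0, 1, 0, 0, 0, 15, 0, 0, 2, 0, 0, 0, 15, 0, 0, 2, 0, 0, 0, 15, 0, 0, 2, 0, 0, 0]'

```text
clock: 14.05
tool_pos: [0.5196, 0.1991, 0.0556]
eef_rot: [-0.001, -0.078, 0.997, -0.001]
ft_force: [-9.8, -3.9, 17.3]
gripper_width: 0.26
grasp_force: 51.6
```

Seated (z stopped at the expected height, 17 N up). Release and lift.

Call:
send_rows --plan '[28, 0, 0, 0, 0, 0, 0, 36, 0, 0, 0, 0, 0, 0, 45, 0, 0, 0, 0, 0, 0, 45, 0, 0, 0, 0, 0, 0, 45, 0, 0, 0, 0, 0, 0]'

```text
clock: 14.55
tool_pos: [0.5206, 0.1997, 0.0531]
eef_rot: [-0.0, -0.078, 0.997, -0.0]
ft_force: [0.1, -0.6, 0.5]
gripper_width: 0.524
grasp_force: 0.0
```

Call:
send_rows --plan '[45, 0, 0, -25, 0, 0, 0, 45, 0, 0, -60, 0, 0, 0, 45, 0, 0, -100, 0, 0, 0, 45, 0, 0, -110, 0, 0, 0, 45, 0, 0, -110, 0, 0, 0]'

```text
clock: 15.05
tool_pos: [0.5224, 0.2003, 0.1659]
eef_rot: [0.003, -0.078, 0.997, 0.001]
ft_force: [0.1, 0.4, 0.3]
gripper_width: 0.525
grasp_force: 0.0
```

```bash
python3 - <<'E'
from h import *
im=read_camera("wrist");cv2.imwrite("pics/w7.png",im[:,:,::-1])
go(.571,-.001,.16,np.radians(-11.6))
E
```

```text
opt turn [-1.000e-01  0.000e+00 -1.595e+02] j6 -1.4
  opt turn [ 0.   0.1 20.5] j6 -1.4
  shift [ -18.4 -206.1    3.7] tool [0.5209 0.1998 0.1637] x-axis yaw -171.1
```

View pics/w7.png

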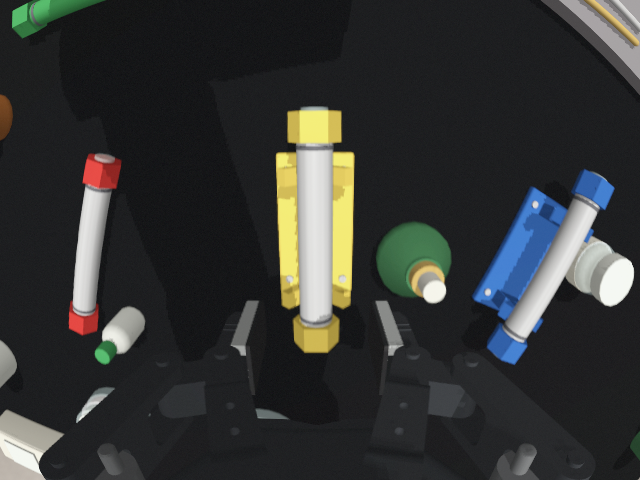

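The yellow tube lies centred in the yellow rest; the burner and jar are undisturbed. The red tube is next.

Call:
send_rows --plan '[50, -4, -43, 0, 0, 0, 4, 50, -8, -86, 0, 0, 0, 9, 50, -12, -130, 0, 0, 0, 14, 50, -16, -172, 0, 0, 0, 18, 50, -18, -206, 0, 0, 0, 20.5]'

```text
clock: 15.6
tool_pos: [0.5688, -0.0032, 0.1603]
eef_rot: [-0.002, 0.103, 0.995, -0.0]
ft_force: [1.5, -0.3, -0.3]
gripper_width: 0.584
grasp_force: 0.0
```

Call:
send_rows --plan '[50, 0, 0, 30, 0, 0, 0, 50, 0, 0, 50, 0, 0, 0, 50, 0, 0, 50, 0, 0, 0, 50, 0, 0, 50, 0, 0, 0, 50, 0, 0, 50, 0, 0, 0]'

```text
clock: 16.1
tool_pos: [0.5705, -0.0008, 0.1135]
eef_rot: [0.0, 0.101, 0.995, -0.0]
ft_force: [-1.0, -0.3, -0.3]
gripper_width: 0.592
grasp_force: 0.0
```

```bash
python3 - <<'E'
from h import *
im=read_camera("wrist");C,a=comps(mask(im,"red"),3);print(C,a);wpix(C,.019)
go(.571,-.001,.023,np.radians(-11.6))
E
```

```text
[[317.82474723 136.96100144]
 [316.80783444 359.09016999]] [2077 1353]
(np.float64(317.824747231584), np.float64(136.96100144439094)) tool mm [74.3  0.4] world [0.4984 0.0145]
(np.float64(316.8078344419808), np.float64(359.090169992609)) tool mm [-79.5  -0.2] world [ 0.6489 -0.0169]
  opt turn [-1.0e-01  0.0e+00 -1.8e+02] j6 -1.41
  opt turn [0.  0.1 0. ] j6 -1.41
  shift [ 0.  -0.2 91.1] tool [ 0.5709 -0.0008  0.1141] x-axis yaw 168.4
```

Call:
send_rows --plan '[50, -1, 0, 40, 0, 0, 0, 50, -1, 0, 75, 0, 0, 0, 50, -1, 0, 92, 0, 0, 0, 50, -1, 0, 92, 0, 0, 0, 30, -1, 0, 92, 0, 0, 0]'

```text
clock: 16.65
tool_pos: [0.5721, -0.0011, 0.0223]
eef_rot: [0.001, 0.101, 0.995, 0.0]
ft_force: [0.3, 0.1, 0.4]
gripper_width: 0.432
grasp_force: 0.0
```

Call:
send_rows --plan '[15, 0, 0, 0, 0, 0, 0, 15, 0, 0, 0, 0, 0, 0, 15, 0, 0, 0, 0, 0, 0, 15, 0, 0, 0, 0, 0, 0, 15, 0, 0, 0, 0, 0, 0]'

```text
clock: 17.15
tool_pos: [0.5733, -0.0012, 0.0236]
eef_rot: [0.002, 0.101, 0.995, 0.0]
ft_force: [-0.0, -0.0, 6.6]
gripper_width: 0.264
grasp_force: 49.6
```

Call:
send_rows --plan '[15, 0, 0, -20, 0, 0, 0, 15, 0, 0, -60, 0, 0, 0, 15, 0, 0, -100, 0, 0, 0, 15, 0, 0, -135, 0, 0, 0, 15, 0, 0, -135, 0, 0, 0]'

```text
clock: 17.65
tool_pos: [0.5756, -0.0015, 0.1633]
eef_rot: [0.006, 0.101, 0.995, 0.0]
ft_force: [1.8, 0.2, -1.1]
gripper_width: 0.257
grasp_force: 49.2
```

```bash
python3 - <<'E'
from h import *
im=read_camera("wrist");C,a=comps(mask(im,"red"),1);wpix(C,.15)
go(.4945,-.408,.158,np.radians(8.7))
E
```

```text
(np.float64(317.41759165825766), np.float64(136.9983181971073)) tool mm [76.8  0.1] world [0.4985 0.0141]
  opt turn [  0.6   0.  159.7] j6 -1.41
  opt turn [ -0.    0.4 -20.3] j6 -1.41
  shift [  -4.1 -414.2    1.8] tool [ 0.5737 -0.0015  0.1602] x-axis yaw 168.4
```

Call:
send_rows --plan '[15, 0, -45, 0, 0, 0, -2.4, 15, -1, -90, 0, 0, 0, -4.8, 15, -1, -135, 0, 0, 0, -7.2, 15, -2, -180, 0, 0, 0, -9.6, 15, -2, -225, 0, 0, 0, -12]'

```text
clock: 18.2
tool_pos: [0.526, -0.223, 0.1542]
eef_rot: [-0.002, -0.004, 1.0, 0.001]
ft_force: [-0.3, -1.1, -1.7]
gripper_width: 0.257
grasp_force: 49.4
```

```bash
python3 - <<'E'
from h import *
go(.4945,-.408,.158,np.radians(8.7))
E
```

```text
opt turn [-2.000e-01 -1.000e-01  1.718e+02] j6 -2.02
  opt turn [ 0.1 -0.2 -8.2] j6 -2.02
  shift [  33.2 -184.7   -4. ] tool [ 0.526  -0.223   0.1542] x-axis yaw -179.5
```

Call:
send_rows --plan '[15, 8, -46, 0, 0, 0, -2, 15, 16, -92, 0, 0, 0, -4, 15, 24, -138, 0, 0, 0, -6, 15, 33, -182, 0, 0, 0, -8.2, 15, 33, -185, 15, 0, 0, -8.2]'

```text
clock: 18.7
tool_pos: [0.4953, -0.4132, 0.1417]
eef_rot: [0.001, -0.073, 0.997, -0.002]
ft_force: [0.2, 0.0, -1.0]
gripper_width: 0.254
grasp_force: 49.5
```

Call:
send_rows --plan '[15, 0, 0, 25, 0, 0, 0, 15, 0, 0, 35, 0, 0, 0, 15, 0, 0, 35, 0, 0, 0, 15, 0, 0, 35, 0, 0, 0, 15, 0, 0, 35, 0, 0, 0]'

```text
clock: 19.2
tool_pos: [0.4971, -0.4072, 0.1074]
eef_rot: [0.001, -0.075, 0.997, -0.001]
ft_force: [-0.2, 1.7, -1.4]
gripper_width: 0.26
grasp_force: 49.5
```

```bash
python3 - <<'E'
from h import *
im=read_camera("wrist");cv2.imwrite("pics/w8.png",im[:,:,::-1])
go(.4945,-.408,.0556,np.radians(8.7));print(read_state()["joint_positions"])
E
```

```text
opt turn [1.000e-01 2.000e-01 1.799e+02] j6 -2.45
  opt turn [-0.1  0.1 -0.1] j6 -2.45
  shift [ 2.8 -0.  52.1] tool [ 0.4972 -0.4075  0.1077] x-axis yaw -171.4
[-7.25266998e-01  3.19937472e-01  1.80560510e+00 -1.67743103e-05
  1.01374799e+00 -2.44695690e+00]
```

View pics/w8.png

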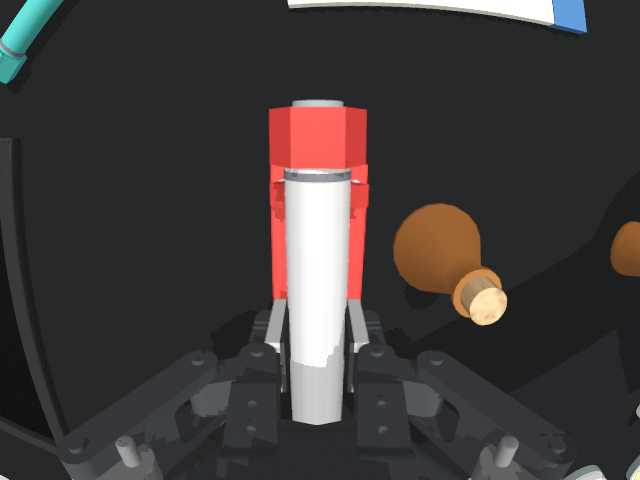

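The red tube is over the red rest: plate from ~272 to 366, saddle edge at row ~182, so about 1 mm off across and on target along. The flask is clear. Lowering now.

Call:
send_rows --plan '[15, 0, 1, 15, 0, 0, 0, 15, 0, 1, 32, 0, 0, 0, 15, 0, 1, 43, 0, 0, 0, 15, 0, 1, 48, 0, 0, 0, 15, 0, 1, 51, 0, 0, 0]'

```text
clock: 19.75
tool_pos: [0.4958, -0.4069, 0.0556]
eef_rot: [-0.0, -0.075, 0.997, -0.0]
ft_force: [-5.9, 0.2, 15.6]
gripper_width: 0.259
grasp_force: 51.3
```

Call:
send_rows --plan '[15, 0, 0, 1, 0, 0, 0, 15, 0, 0, 1, 0, 0, 0, 15, 0, 0, 2, 0, 0, 0, 15, 0, 0, 2, 0, 0, 0, 15, 0, 0, 2, 0, 0, 0]'

```text
clock: 20.25
tool_pos: [0.4959, -0.4071, 0.0555]
eef_rot: [-0.0, -0.074, 0.997, -0.0]
ft_force: [-6.8, 1.9, 10.5]
gripper_width: 0.257
grasp_force: 51.1
```

Call:
send_rows --plan '[28, 0, 0, 0, 0, 0, 0, 36, 0, 0, 0, 0, 0, 0, 45, 0, 0, 0, 0, 0, 0, 45, 0, 0, 0, 0, 0, 0, 45, 0, 0, 0, 0, 0, 0]'

```text
clock: 20.75
tool_pos: [0.496, -0.4062, 0.0529]
eef_rot: [-0.0, -0.075, 0.997, 0.0]
ft_force: [-0.3, 0.8, 0.3]
gripper_width: 0.526
grasp_force: 0.0
```

Call:
send_rows --plan '[45, 0, 0, -25, 0, 0, 0, 45, 0, 0, -60, 0, 0, 0, 45, 0, 0, -100, 0, 0, 0, 45, 0, 0, -130, 0, 0, 0, 45, 0, 0, -130, 0, 0, 0]'

```text
clock: 21.25
tool_pos: [0.499, -0.4088, 0.1898]
eef_rot: [0.004, -0.075, 0.997, -0.004]
ft_force: [1.7, -0.0, 1.0]
gripper_width: 0.527
grasp_force: 0.0
```

```bash
python3 - <<'E'
from h import *
a=read_camera("wrist");b=read_camera("side")
cv2.imwrite("pics/fin.png",np.hstack([cv2.resize(a[80:380,150:500],(350,300)),cv2.resize(b[120:420,170:400],(460,600))[:300] if 0 else b[120:420,170:420]])[:,:,::-1])
E
```

```text
(no output)
```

View pics/fin.png

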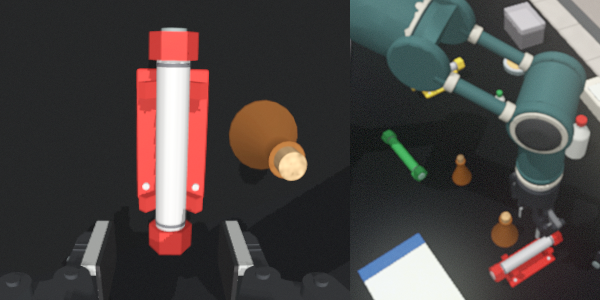

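The red tube lies centred in its rest and the flasks are standing. Signing off.

```bash
python3 -c "
from cell import *
print(sign_off())"
```

```text
the job is handed in; nothing more can be done
None
```

The blue, red and yellow tubes were each set down and released in the rest of their own colour. In the pictures they look centred, with the flasks, burner and jar near the arm's path still standing. I handed the job in at about 21 s on the clock, and no verdict was returned.

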